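Pry open the capsule caddy and set out a red capsule

ROBOT

A 6-joint arm with a two-finger parallel gripper is mounted at the origin on a cart in front of the work surface, level with it; the furniture and walls round the work are solid. World frame = base frame: x ahead of the robot, y to its left, z up, the work surface at z = 0. Lengths are in mm, angles in degrees, forces in N, time in s.
With the tool pointing down it reaches from about 300 to 850 mm from the base axis. Payload 4.2 kg.
Tool frame: the origin (TCP) lies between the finger pads; the fingertips stand 11 mm ahead of it and the grasp point (between the pads) lies 8 mm behind it (env.tips_ahead is the distance from the TCP to the fingertips, in mm); z points along the fingers, y is the line along which they close (so a half turn about z gives the same grasp; the last joint's range is limited). The gripper opens to 91 mm and grips with 3 to 60 N. Pads are 32 mm wide; open, the fingers measure 118 mm over their backs; the gripper's body (76 mm by 178 mm) begins 60 mm behind the grasp point.
Start: joints at [-68.927, 18.312, 89.639, -0, 72.044, -1.146], TCP at [217.442, -532.317, 224.976] pointing down, gripper open.
Joint ranges: [-177.97, 177.97], [-48.28, 115.42], [12.27, 149.76], [-77.06, 257.06], [2.81, 150.46], [-146.56, 146.56]. Speed limits (degrees/s): [147.25, 147.25, 180, 180, 180, 180].

INTERFACE

Orientations are given as [roll, pitch, yaw] about the fixed x, y, z axes, in that order (R = Rz(yaw) Ry(pitch) Rx(roll)).
In Python, from workcell import env, cams gives the robot as it stands.
- The arm moves only by the tool step_arm, never from a script. Its arguments are lists of equal length, an entry for each row: "linear": the shift along the tool's x, y, z in units of 30 cm (1.0 is 30 cm), a list of three; "turn": the turn about the tool's z in units of 360 degrees (1.0 is 360 degrees). In form: {"linear": [[tx, ty, tz], ...], "turn": [turn, ...]}. A call has 1 to 20 rows; each row is the pose to reach, as a shift and turn from the pose commanded when the call began, along the tool's axes at that moment, turning the shorter way round; what a row does not reach only later rows make up. A row lasts 1/8 s, in which the tool goes at most 62.5 mm and 10.7 degrees, less where a joint would pass 70% of its speed; a pose out of reach is approached as far as the arm can. A call with a number of a shift or a turn outside -1 to 1 is refused whole. A call with a gripper value outside its range is refused whole. "fingers" is the closure, from -1 (fully open) to 1 (shut), so that 0 is half open, set as the call begins (left out, the last holds). The fingers move at their own pace and stop on an object; "force" is the grip in N (left out, the last holds). Time passes only in rows, so rows that repeat a pose let the fingers close. It gives the time, the measured TCP pose, the force, the opening and the grip force at its end, in the units of the state.
- env.state(): the state, without advancing time (a new reading comes with each control period).
- cams.grab_frame(name): name is "side" or "top" or "wrist"; returns a dict with "color" (480x640x3 uint8, blue, green, red), "fx", "fy", "cx", "cy" (pixels), "extrinsics" (4x4, takes a point from camera to world coordinates); the wrist camera has in their place "tool_from_camera" (4x4, takes a point from camera to tool coordinates, whose origin is the TCP and whose axes are the flange's). Camera axes: x right, y down, z forward; pixel columns grow to the right and rows downward; lengths in mm; the calibration is good to about 2 mm. A picture is of the moment at which its call begins: read the wrist's pose just before it. There is no depth.
- env.job_done(): hands the job in; it is judged then, once.
The state is a dict: "time_s": time; "qpos": joint angles; "qvel": joint speeds; "effort": joint torques, N m; "ee_pos": TCP position; "ee_rot": TCP orientation; "force": force on the tool from outside, world axes, zero at the start; "torque": the same for the moment, N m; "gripper_width": finger opening in mm; "gripper_force": force on a finger pad.
Only numpy, scipy, OpenCV 4.12 (cv2) and the standard library are available. Lean on these libraries where they do the work, as an engineer would, in place of code of your own. Each camera call takes 0.05 s, during which the arm holds its last target. There are 200 camera calls.

TASK

The lid of the wooden capsule caddy is held down by its catch: lever it open with the cheese knife from the board, its blade in the slot under the lid's front edge, and swing the lid right back past upright so that it stays open. Lay the knife back down on the board, and take the red capsule out of the caddy and stand it in the middle of the blue saucer. Leave the other two capsules in the caddy and do not knock the salt shaker.

Things in the scene. Friction and masses are not known exactly. Their poses are not given: they have to be found in the camera images.
- caddy: fixed brown wooden box, 150 (x) x 204 (y) x 64 mm, 74 with lid; origin under its centre on the worktop, front (slot) towards its -x, hinges at the back. Walls 8 mm, inner floor 8 mm up. Two dividers along x (tops 40 mm up) make three compartments, 60 mm wide (y), 134 mm long, centred at y = -64, 0, +64 mm; a capsule in each, in any order
- pry_slot (a point): middle of the mouth of the pry slot in the front face, 60 mm above the worktop; axes as the caddy's. The slot is 70 mm wide (y) and 8 mm high, 4 mm above to 4 mm below this point, and goes level through the 8 mm front wall into the box; its roof is the lid's flat underside, its sill the wall
- lid_hinge_line (a point): middle of the lid's hinge axis, at the top of the back wall, 75 mm to +x of the caddy's centre and 64 mm above the worktop, axes as the caddy's (the hinge runs along y)
- caddy_lid (a joint): lid angle: 0 shut, grows as it opens, 1.57 upright, stop 1.9. Dark wooden frame 10 mm thick with clear window, 150 mm hinge to front, flush with the box all round. A sprung ball catch inside the front, left of the slot, takes about 4 N at the front edge over the first 0.08 rad; then the stiff hinge keeps the lid where it is left, and 3 N at its edge moves it
- lid_front (a point): middle of the lower front edge of the lid (moves with the lid), 150 mm from the hinge axis
- knife: loose spade cheese knife, 176 mm, 90 g, lying on the board; origin under it, on the board's top; x along the blade to the tip, z up. Chunky dark wooden handle x = -96 to -2 mm, 18 wide (y), 22 high; short stiff steel blade x = 5 to 80 mm, round end, 24 wide, 2.5 thick, mid-plane at z = 11 mm. Balances near x = -38 mm
- knife_tip (a point): tip of the blade, at x = 80 mm, z = 11 mm of the knife
- board: fixed wooden chopping board, 160 (x) x 240 (y) x 21 mm; origin under its centre on the worktop, top 21 mm up
- red_capsule: loose red coffee capsule, 37 mm high, 20 g, standing on its 52 mm rim, tapering upwards; origin under its centre, z up
- black_capsule: loose black coffee capsule of the same shape, in another compartment
- gold_capsule: loose gold coffee capsule of the same shape, in another compartment
- salt: loose salt shaker, grey cap and clear body, 44 mm across, 90 mm high, standing on the worktop to the right of the caddy, beyond the board; origin under it
- saucer: fixed blue round saucer, 148 mm across, rim 13 mm high, flat inside over the middle 90 mm, there 5 mm above the worktop; origin under its centre on the worktop
There are look-alikes about, which are no part of the job. There is more than one size of the knife; the job needs the larger.

How it is judged (in metres and radians):
On the way, in this order (a step that is already met when the one before it is completed fails the run):
1. the lid is levered up off its catch by the knife's blade, no finger touching the caddy (value of joint caddy_lid above 0.12 rad and contact force between knife and caddy above 0.3 N and contact force between the fingers and caddy below 0.2 N), for 0.1 s.
2. the lid has been swung back past upright (value of joint caddy_lid above 1.62 rad), for 0.2 s.
At the end, for the whole second after the job is handed in: lid open past upright (over 1.62 rad); knife at rest on the board, its origin over the board and within 25 mm of its top; red capsule upright and still on the saucer, within 40 mm of its centre; black and gold capsules still in the caddy (value of joint caddy_lid above 1.62 rad and x of knife in the frame of board between -0.085 and 0.085 m and y of knife in the frame of board between -0.125 and 0.125 m and z of knife in the frame of board between 0.015 and 0.045 m and contact force between knife and board above 0.2 N and linear speed of each of knife, red_capsule below 0.02 m/s and horizontal distance between red_capsule and saucer below 0.04 m and height (world z) of red_capsule between 0.002 and 0.02 m and angle between red_capsule's own z axis and vertical below 0.25 rad and horizontal distance between each of black_capsule, gold_capsule and caddy below 0.1 m and height (world z) of each of black_capsule, gold_capsule below 0.06 m); the robot touches nothing.
It fails at once if the lid is lifted off its catch by the fingers (value of joint caddy_lid between 0.04 and 0.12 rad and contact force between the fingers and caddy above 1 N).
It fails at once if the salt shaker is pushed more than 40 mm or tipped over (distance of salt from where it was at the start of the episode above 0.04 m or angle between salt's own z axis and vertical above 0.6 rad).
It also fails if it takes over 64 s, if anything falls off the work surface, if the arm or the gripper's body presses on something with over 40 N, if the wrist force passes 120 N, or if a joint passes its speed limit or range.

## Working session

There is one attempt and no reset: what is moved stays moved. The work goes in short steps, Python scripts to look and compute and a tool call to move; the robot and the scene stay as the last step left them, time stands still between calls to the robot, and variables do not carry over. Pictures are saved under pics/ and viewed, at most 13 in all, crops included, and the job is handed in when it is done.

Besides the shell and the picture viewer there is one more tool, called after "Call:" by a JSON object that holds its "op" and its "data", one argument or row to a line. step_arm: Moves the arm, as the interface text tells. Its arguments: {"type":"object","properties":{"linear":{"type":"array"},"turn":{"type":"array"},"fingers":{"type":"number"},"force":{"type":"number"}},"required":["linear","turn"]}

```bash
ls; mkdir -p pics; cat > h.py <<'E'
import numpy as np, cv2
from scipy.spatial.transform import Rotation as R
from workcell import env, cams
def pix2world(f,u,v,z,T=None):
    T=np.array(f.get("extrinsics") if T is None else T)
    d=T[:3,:3]@np.array([(u-f["cx"])/f["fx"],(v-f["cy"])/f["fy"],1]); o=T[:3,3]
    return o+d*(z-o[2])/d[2]
def world2pix(f,p,T=None):
    T=np.array(f.get("extrinsics") if T is None else T)
    q=T[:3,:3].T@(np.array(p,float)-T[:3,3]); return f["fx"]*q[0]/q[2]+f["cx"],f["fy"]*q[1]/q[2]+f["cy"]
def wristT(f,s):
    T=np.eye(4);T[:3,:3]=R.from_euler('xyz',s["ee_rot"],degrees=True).as_matrix();T[:3,3]=s["ee_pos"]
    return T@np.array(f["tool_from_camera"])
E
python3 - <<'E'
from h import *
s=env.state();print(s)
for n in("top","side"):
    f=cams.grab_frame(n);cv2.imwrite(f"pics/{n}0.png",f["color"]);print(n,f["fx"],f["cx"],f["cy"],np.round(f["extrinsics"],3))
E
```

```text
pics
{'time_s': 0.0, 'qpos': array([-6.89259344e+01,  1.83507161e+01,  8.97074552e+01, -7.79624939e-05,
        7.20448192e+01, -1.14489487e+00]), 'qvel': array([ 0.06298162, -0.08758918, -0.0545879 , -0.0880603 ,  0.06814492,
       -0.05751914]), 'effort': array([ 3.02520784e-03, -4.12449253e+01, -2.31977105e+01,  7.27911503e-02,
        4.57424275e-02, -1.35015953e-04]), 'ee_pos': array([ 217.2636982 , -531.83067378,  224.12244387]), 'ee_rot': array([-1.79897029e+02, -1.98372935e-03,  2.22189828e+01]), 'force': array([ 0.1530388 ,  0.98624697, -0.57275031]), 'torque': array([ 0.04153731,  0.05764904, -0.01778161]), 'gripper_force': 0.0, 'gripper_width': 91.45043958874419}
top 499.53799032126255 320.9315665959811 241.63352409667291 [[ 2.20000e-02 -9.80000e-01  1.96000e-01  4.20848e+02]
 [-1.00000e+00 -2.20000e-02  1.00000e-03 -1.59234e+02]
 [ 3.00000e-03 -1.96000e-01 -9.81000e-01  9.64622e+02]
 [ 0.00000e+00  0.00000e+00  0.00000e+00  1.00000e+00]]
side 501.6671793728925 313.4368299001828 242.14256024824414 [[ 9.91000e-01  1.19000e-01 -6.70000e-02  6.51259e+02]
 [ 1.37000e-01 -8.77000e-01  4.61000e-01 -5.74732e+02]
 [-4.00000e-03 -4.66000e-01 -8.85000e-01  8.27843e+02]
 [ 0.00000e+00  0.00000e+00  0.00000e+00  1.00000e+00]]
```

View pics/top0.png

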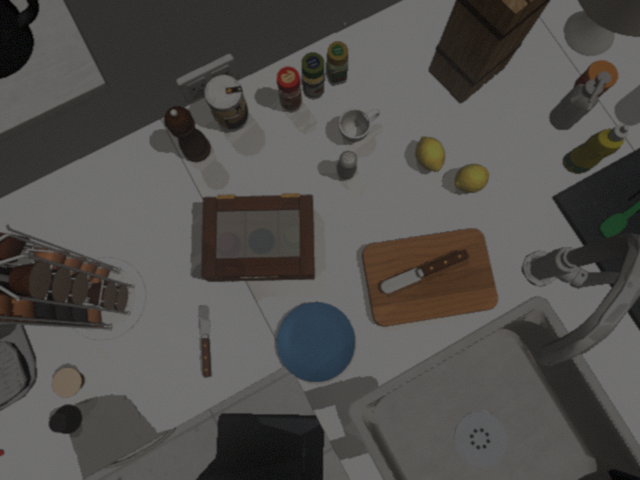

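View pics/side0.png

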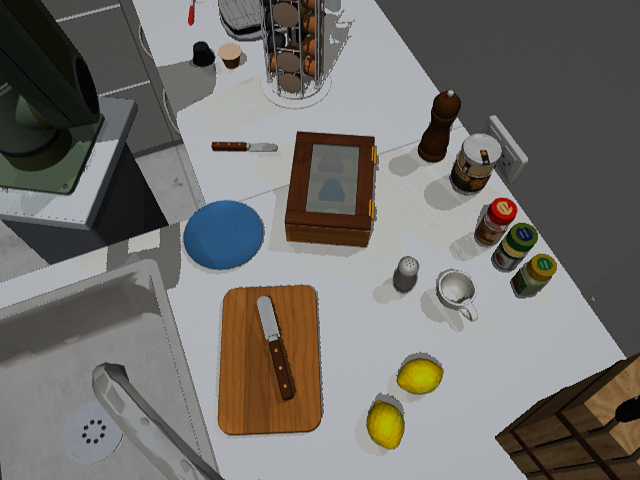

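The top view shows two knives. One is on the board at (425,270) in top and (275,350) in side. The other, shorter one lies on the worktop at (205,340) in top. The one on the board fits the description because it is longer and lies on the board, so I'll confirm it in an enlarged crop. The caddy is at (258,238), the saucer at (316,341) and the salt at (347,165).

```bash
python3 - <<'E'
from h import *
t=cv2.imread("pics/top0.png")[180:340,190:510]
t=np.clip(t.astype(float)*1.9,0,255).astype(np.uint8)
s=cv2.imread("pics/side0.png")[120:440,170:440]
t=cv2.resize(t,None,fx=2.5,fy=2.5,interpolation=cv2.INTER_CUBIC)
cv2.imwrite("pics/topc.png",t); cv2.imwrite("pics/sidec.png",cv2.resize(s,None,fx=1.85,fy=1.85,interpolation=cv2.INTER_CUBIC))
for n in("top","side"):
    f=cams.grab_frame(n);print(n,world2pix(f,[217,-532,224]))
E
```

```text
top (np.float64(587.1411440525053), np.float64(498.64913268105397))
side (np.float64(-49.49680181523877), np.float64(407.3437175352893))
```

View pics/topc.png

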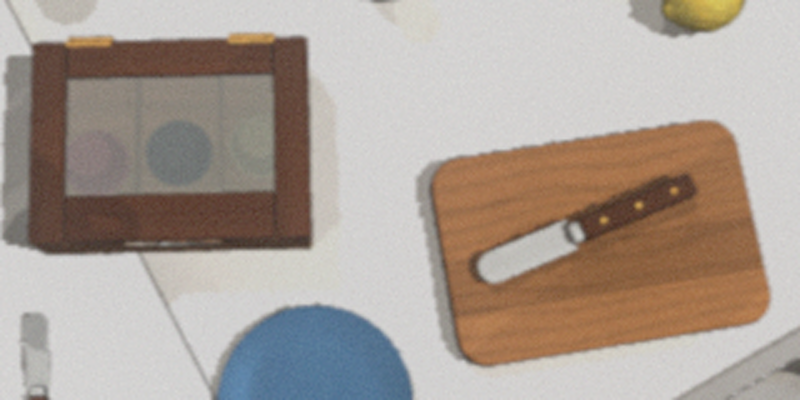

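View pics/sidec.png

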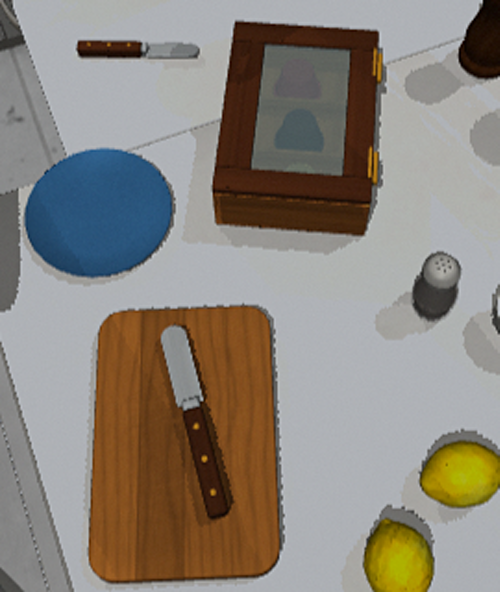

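The board knife (blade tip at topc (476,272), handle end at (692,184)) is clearly the larger one. The reddish capsule is in the left (+y) compartment, at topc (98,155). Black is in the middle and gold on the right.

```bash
python3 - <<'E'
from h import *
t=cams.grab_frame("top");s=cams.grab_frame("side")
def T(x,y,z): return pix2world(t,190+x/2.5,180+y/2.5,z).round(0)[:2]
def S(x,y,z): return pix2world(s,170+x/1.85,120+y/1.85,z).round(0)[:2]
print("lid T",T(33,44,74),T(306,39,74),T(311,238,74),T(30,243,74))
print("lid S BL,FL,FR,BR",S(380,31,74),S(235,22,74),S(215,192,74),S(369,207,74))
print("knife T tip,neck,end",T(476,272,32),T(572,232,32),T(692,184,43)," S",S(172,326,32),S(190,403,32),S(221,516,43))
print("board T",T(435,165,21),T(735,122,21),T(768,312,21),T(468,362,21))
print("saucer T",pix2world(t,316,341,12),"S",pix2world(s,223,235,12))
print("red T",T(98,155,40),"S",S(298,80,40),"black",T(180,153,40),S(300,130,40))
print("salt S",S(434,305,10),T(347-0,0,0), pix2world(t,347,165,60))
E
```

```text
lid T [676.  61.] [ 685. -141.] [ 537. -148.] [529.  53.]
lid S BL,FL,FR,BR [680.  59.] [530.  51.] [ 542. -153.] [ 686. -149.]
knife T tip,neck,end [ 519. -271.] [ 551. -344.] [ 588. -432.]  S [ 520. -274.] [ 549. -344.] [ 592. -437.]
board T [ 602. -241.] [ 642. -474.] [ 495. -492.] [ 453. -267.]
saucer T [ 421.14324216 -153.26863557   12.        ] S [ 421.13096718 -157.43908037   12.        ]
red T [601.  15.] S [602.  11.] black [604. -47.] [611. -51.]
salt S [ 760. -211.] [ 740. -171.] [ 751.20980709 -204.71451161   60.        ]
```

```bash
cat >> h.py <<'E'
def tri(t,a,s,b):
    A=[];y=[]
    for f,(u,v) in((t,a),(s,b)):
        T=np.array(f["extrinsics"]);d=T[:3,:3]@np.array([(u-f["cx"])/f["fx"],(v-f["cy"])/f["fy"],1]);d/=np.linalg.norm(d)
        P=np.eye(3)-np.outer(d,d);A.append(P);y.append(P@T[:3,3])
    r=np.linalg.lstsq(np.vstack(A),np.hstack(y),rcond=None)[0];return r.round(0)
def plan(p,yaw,cmd=None):
    "shift in tool units from commanded pose cmd=(x,y,z,yaw) to p,yaw"
    c=cmd; a=np.radians(c[3]);d=np.array(p)-c[:3]
    l=np.array([np.cos(a)*d[0]+np.sin(a)*d[1],np.sin(a)*d[0]-np.cos(a)*d[1],-d[2]])/300
    return l.round(4),round(-(((yaw-c[3])+180)%360-180)/360,4)
E
python3 - <<'E'
from h import *
t=cams.grab_frame("top");s=cams.grab_frame("side")
print(tri(t,(548,360),s,(105,375)),tri(t,(636,250),s,(190,470)))
c=(217.4,-532.3,225,22.22)
for p,y in(((380,-440,225),60),((480,-390,225),113.5),((558.6,-362.4,130),113.5)):print(p,plan(p,y,c))
c=(480,-390,225,113.5)
for z in(100,35):print(z,plan((558.6,-362.4,z),113.5,c))
E
```

```text
[ 401. -476.  259.] [ 540. -560.  343.]
(380, -440, 225) (array([ 0.6181, -0.0799, -0.    ]), -0.1049)
(480, -390, 225) (array([ 0.9897, -0.1081, -0.    ]), -0.2536)
(558.6, -362.4, 130) (array([ 1.267 , -0.0942,  0.3167]), -0.2536)
100 (array([-0.0201,  0.277 ,  0.4167]), -0.0)
35 (array([-0.0201,  0.277 ,  0.6333]), -0.0)
```

```bash
python3 - <<'E'
from h import *
c=(217.4,-532.3,225,22.22)
for p,y in(((193,-465,225),22.2),((165,-400,225),30),((210,-375,225),40),((260,-342,225),50),((305,-303,225),60),((345,-260,225),75),((370,-240,225),90)):print(p,plan(p,y,c))
E
```

```text
(193, -465, 225) (array([ 0.0095, -0.2384, -0.    ]), 0.0001)
(165, -400, 225) (array([ 0.0051, -0.4743, -0.    ]), -0.0216)
(210, -375, 225) (array([ 0.1754, -0.4947, -0.    ]), -0.0494)
(260, -342, 225) (array([ 0.3713, -0.5335, -0.    ]), -0.0772)
(305, -303, 225) (array([ 0.5594, -0.5971, -0.    ]), -0.1049)
(345, -260, 225) (array([ 0.737 , -0.6794, -0.    ]), -0.1466)
(370, -240, 225) (array([ 0.8394, -0.7096, -0.    ]), -0.1883)
```

Call:
{"op": "step_arm", "data": {
  "linear": [
    [0.01, -0.2, 0],
    [0.005, -0.4, 0],
    [0.005, -0.47, 0],
    [0.175, -0.495, 0],
    [0.37, -0.535, 0],
    [0.56, -0.6, 0],
    [0.735, -0.68, 0],
    [0.84, -0.71, 0],
    [0.84, -0.71, 0],
    [0.84, -0.71, 0]
  ],
  "turn": [0, 0, -0.02, -0.05, -0.08, -0.105, -0.13, -0.16, -0.19, -0.19],
  "fingers": -0.3
}}

```text
time_s: 1.65
ee_pos: [370.4, -239.5, 225.0]
ee_rot: [-180.0, 0.0, 90.6]
force: [-0.4, -0.0, 0.3]
gripper_width: 59.2
gripper_force: 0.0
```

```bash
python3 - <<'E'
from h import *
c=(370.3,-239.6,225,90.62)
for p,y in(((480,-310,225),113.5),((558.6,-362.4,150),113.5)):print(p,plan(p,y,c))
E
```

```text
(480, -310, 225) (array([-0.2386,  0.3631, -0.    ]), -0.0636)
(558.6, -362.4, 150) (array([-0.4161,  0.6232,  0.25  ]), -0.0636)
```

Call:
{"op": "step_arm", "data": {
  "linear": [
    [-0.12, 0.18, 0],
    [-0.24, 0.36, 0],
    [-0.34, 0.5, 0.1],
    [-0.416, 0.623, 0.2],
    [-0.416, 0.623, 0.25],
    [-0.416, 0.623, 0.25]
  ],
  "turn": [-0.03, -0.06, -0.0636, -0.0636, -0.0636, -0.0636]
}}

```text
time_s: 2.4
ee_pos: [556.8, -362.2, 148.3]
ee_rot: [-179.9, -0.2, 113.4]
force: [-0.5, 0.0, 0.5]
gripper_width: 59.5
gripper_force: 0.0
```

```bash
python3 - <<'E'
from h import *
s=env.state();f=cams.grab_frame("wrist");im=f["color"].copy()
T=wristT(f,s);print(s["ee_pos"],s["ee_rot"],T.round(2)[:3])
d=np.array([-.399,.917]);t=np.array([519.5,-272.5])
for r,z in((0,32),(98,43),(176,43)):
    p=t-d*r;q=world2pix(f,[*p,z],T);print(q);cv2.circle(im,tuple(int(round(a)) for a in q),4,(0,255,0),1)
cv2.imwrite("pics/w1.png",im)
E
```

```text
[ 556.80892418 -362.22281566  148.3121081 ] [-179.86306326   -0.20509238  113.36921899] [[ 9.2000e-01  3.9000e-01  9.0000e-02  5.3052e+02]
 [ 4.0000e-01 -8.9000e-01 -2.2000e-01 -2.9974e+02]
 [-0.0000e+00  2.4000e-01 -9.7000e-01  3.0690e+02]]
(np.float64(321.7683172566251), np.float64(101.13805745163296))
(np.float64(322.01625577349444), np.float64(243.20075922636406))
(np.float64(322.1551094970391), np.float64(341.0887124607052))
```

View pics/w1.png

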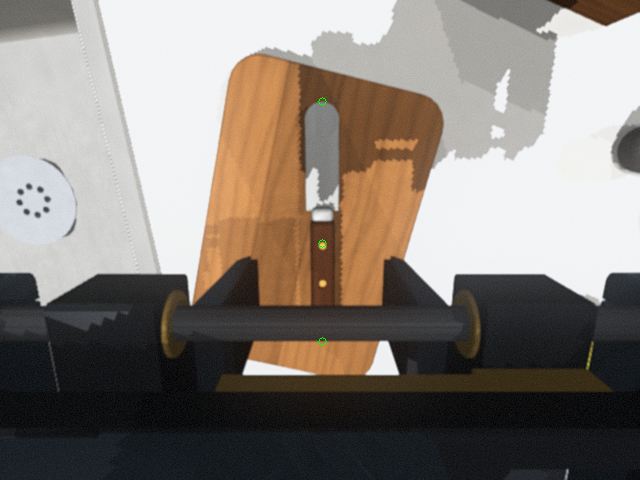

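The predicted knife tip (322,101) and handle midline fall on the knife, so I'll descend and grip.

Call:
{"op": "step_arm", "data": {
  "linear": [
    [0, 0, 0.2],
    [0, 0, 0.36],
    [0, 0, 0.385],
    [0, 0, 0.385]
  ],
  "turn": [0, 0, 0, 0]
}}

```text
time_s: 2.95
ee_pos: [559.1, -363.2, 36.7]
ee_rot: [179.9, 0.2, 113.5]
force: [0.5, 0.5, -0.0]
gripper_width: 59.3
gripper_force: 0.0
```

Call:
{"op": "step_arm", "data": {
  "linear": [
    [0, 0, 0],
    [0, 0, 0],
    [0, 0, 0],
    [0, 0, 0],
    [0, 0, 0],
    [0, 0, 0]
  ],
  "turn": [0, 0, 0, 0, 0, 0],
  "fingers": 1,
  "force": 60
}}

```text
time_s: 3.7
ee_pos: [558.5, -362.7, 34.6]
ee_rot: [180.0, 0.0, 113.5]
force: [-0.2, 0.4, 1.9]
gripper_width: 17.8
gripper_force: 60.0
```

```bash
python3 - <<'E'
from h import *
c=(558.6,-362.4,34.5,113.5)
for p,y in(((558.6,-362,160),113.5),((500,-250,180),70),((430,-120,180),30),((405.1,-55.5,120),2.7)):print(p,plan(p,y,c))
E
```

```text
(558.6, -362, 160) (array([ 0.0012,  0.0005, -0.4183]), -0.0)
(500, -250, 180) (array([ 0.4215, -0.0297, -0.485 ]), 0.1208)
(430, -120, 180) (array([ 0.9119, -0.0709, -0.485 ]), 0.2319)
(405.1, -55.5, 120) (array([ 1.1422, -0.0613, -0.285 ]), 0.3078)
```

Call:
{"op": "step_arm", "data": {
  "linear": [
    [0, 0, -0.15],
    [0, 0, -0.35],
    [0.1, -0.01, -0.45],
    [0.2, -0.015, -0.485],
    [0.35, -0.025, -0.485],
    [0.5, -0.035, -0.485],
    [0.65, -0.05, -0.485],
    [0.8, -0.06, -0.485],
    [0.9, -0.07, -0.485],
    [0.96, -0.07, -0.485],
    [0.96, -0.07, -0.485],
    [0.96, -0.07, -0.485],
    [0.96, -0.07, -0.485]
  ],
  "turn": [0, 0, 0.02, 0.05, 0.08, 0.11, 0.14, 0.17, 0.2, 0.23, 0.26, 0.29, 0.3078]
}}

```text
time_s: 5.32
ee_pos: [424.0, -106.8, 179.8]
ee_rot: [180.0, 0.0, 2.5]
force: [-0.2, -1.3, -0.2]
gripper_width: 17.8
gripper_force: 60.0
```

```bash
python3 - <<'E'
from h import *
a=np.radians(113.5);l=300*np.array([.96,-.07,-.485])
p=np.array([558.6,-362.4,34.5])+[np.cos(a)*l[0]+np.sin(a)*l[1],np.sin(a)*l[0]-np.cos(a)*l[1],-l[2]];c=(*p,113.5-.3078*360)
print(env.state()["ee_pos"],env.state()["ee_rot"],c)
for p in((405,-55.5,130),(405.1,-55.5,62.5)):print(p,plan(p,2.7,c))
E
```

```text
[ 424.01787585 -106.75816947  179.79143092] [1.79999285e+02 1.76782163e-02 2.47110439e+00] (np.float64(424.50200658744154), np.float64(-106.66042902451446), np.float64(180.0), 2.691999999999993)
(405, -55.5, 130) (array([-0.0569, -0.1734,  0.1667]), -0.0)
(405.1, -55.5, 62.5) (array([-0.0566, -0.1734,  0.3917]), -0.0)
```

Now to the slot front, then a check with the wrist and side cameras.

Call:
{"op": "step_arm", "data": {
  "linear": [
    [-0.057, -0.1, 0.1],
    [-0.057, -0.1734, 0.25],
    [-0.057, -0.1734, 0.39],
    [-0.057, -0.1734, 0.392],
    [-0.057, -0.1734, 0.392]
  ],
  "turn": [0, 0, 0, 0, 0]
}}

```text
time_s: 5.95
ee_pos: [405.8, -56.1, 63.3]
ee_rot: [180.0, -0.1, 2.7]
force: [0.8, 0.0, -0.4]
gripper_width: 17.4
gripper_force: 60.0
```

```bash
python3 - <<'E'
from h import *
s=env.state();f=cams.grab_frame("wrist");im=f["color"].copy();T=wristT(f,s);print(s["ee_pos"],s["ee_rot"])
g=cams.grab_frame("side");h=g["color"].copy()
a=np.radians(2.7);ax=np.array([np.cos(a),np.sin(a)]);ay=np.array([-ax[1],ax[0]])
sl=np.array([533,-49.5]);tip=s["ee_pos"][:2]+98*ax
P=[[*tip,60]]+[[*(sl+ay*k),z] for k in(-35,35,-102,102) for z in(56,64)]+[[*(sl+ay*k),74] for k in(-102,102)]
for fr,i,TT,o in((f,im,T,0),(g,h,None,1)):
    for p in P:
        q=world2pix(fr,p,TT);cv2.circle(i,tuple(int(round(b)) for b in q),2,(0,255,0),-1 if p is P[0] else 1)
w=im[0:300,:];sd=cv2.resize(h[110:270,220:420],None,fx=2,fy=2,interpolation=cv2.INTER_CUBIC)
out=np.zeros((600,800,3),np.uint8);out[:300,:640]=w;out[300:600,:400]=sd[:300]
b=cams.grab_frame("top");tc=np.clip(cv2.resize(b["color"][230:330,190:323],None,fx=3,fy=3,interpolation=cv2.INTER_CUBIC)*1.9,0,255).astype(np.uint8);out[300:600,401:800]=tc
cv2.imwrite("pics/c2.png",out)
E
```

```text
[405.78133001 -56.07280718  63.32694583] [ 1.79971416e+02 -1.03556065e-01  2.69409503e+00]
```

View pics/c2.png

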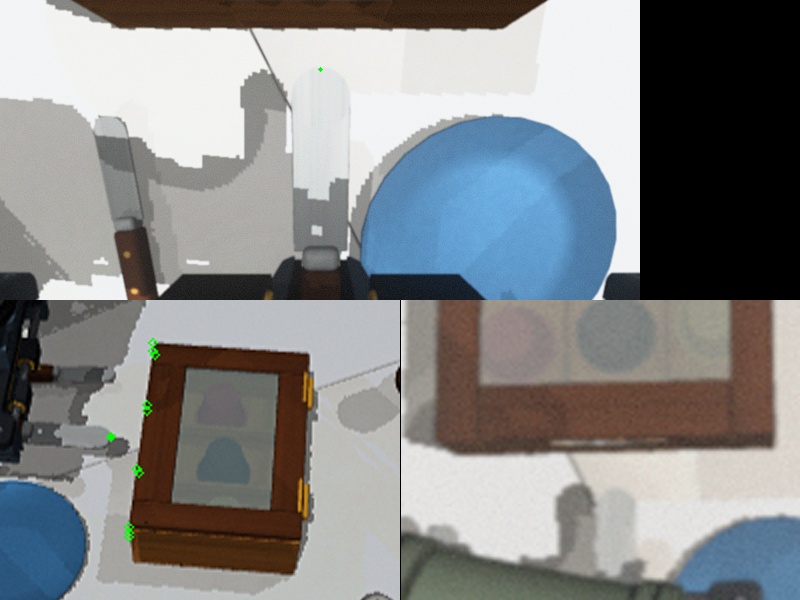

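The tip lies where predicted, at (320,69) in the wrist view and about 30 mm in front of the slot. I'll push in gently and watch the force.

Call:
{"op": "step_arm", "data": {
  "linear": [
    [0.03, 0, 0],
    [0.06, 0, 0],
    [0.09, 0, 0],
    [0.1, 0, 0],
    [0.11, 0, 0],
    [0.12, 0, 0],
    [0.12, 0, 0]
  ],
  "turn": [0, 0, 0, 0, 0, 0, 0]
}}

```text
time_s: 6.98
ee_pos: [440.8, -54.0, 62.3]
ee_rot: [180.0, -0.0, 2.7]
force: [-0.7, 0.1, -0.2]
gripper_width: 17.4
gripper_force: 60.0
```

Call:
{"op": "step_arm", "data": {
  "linear": [
    [0.015, 0, 0],
    [0.03, 0, 0],
    [0.045, 0, 0],
    [0.06, 0, 0],
    [0.06, 0, 0]
  ],
  "turn": [0, 0, 0, 0, 0]
}}

```text
time_s: 7.6
ee_pos: [459.1, -53.2, 62.3]
ee_rot: [180.0, -0.0, 2.7]
force: [-0.8, -0.2, -0.9]
gripper_width: 17.7
gripper_force: 60.0
```

Call:
{"op": "step_arm", "data": {
  "linear": [
    [0, 0, -0.01],
    [0, 0, -0.02],
    [0, 0, -0.03],
    [0, 0, -0.04],
    [0, 0, -0.05],
    [0, 0, -0.06],
    [0, 0, -0.07],
    [0, 0, -0.08],
    [0, 0, -0.08]
  ],
  "turn": [0, 0, 0, 0, 0, 0, 0, 0, 0]
}}

```text
time_s: 8.72
ee_pos: [458.7, -53.3, 86.6]
ee_rot: [180.0, -0.0, 2.7]
force: [0.5, 0.2, -0.9]
gripper_width: 17.9
gripper_force: 60.0
```

```bash
python3 - <<'E'
from h import *
print(env.state()["ee_rot"])
f=cams.grab_frame("side");g=cams.grab_frame("wrist")
a=cv2.resize(f["color"][100:280,200:420],None,fx=2,fy=2,interpolation=cv2.INTER_CUBIC)
o=np.zeros((600,640,3),np.uint8);o[:240]=g["color"][:240];o[240:600,:440]=a;cv2.imwrite("pics/c3.png",o)
E
```

```text
[ 1.79988223e+02 -1.83243886e-02  2.70714642e+00]
```

View pics/c3.png

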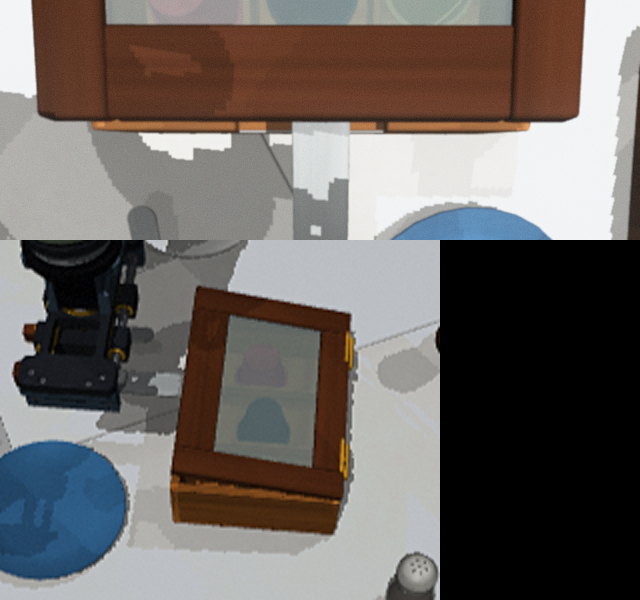

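The lid is off its catch: the blade is in the slot and the front edge is clearly raised. Next I'll follow the arc with the tip.

Call:
{"op": "step_arm", "data": {
  "linear": [
    [0.006, 0, -0.03],
    [0.016, 0, -0.06],
    [0.028, 0, -0.093],
    [0.047, 0, -0.132],
    [0.069, 0, -0.169],
    [0.095, 0, -0.203],
    [0.123, 0, -0.234],
    [0.155, 0, -0.262],
    [0.19, 0, -0.287],
    [0.227, 0, -0.308],
    [0.266, 0, -0.326],
    [0.306, 0, -0.338],
    [0.348, 0, -0.348],
    [0.385, 0, -0.353],
    [0.42, 0, -0.355],
    [0.45, 0, -0.353],
    [0.48, 0, -0.35],
    [0.505, 0, -0.348],
    [0.505, 0, -0.348],
    [0.505, 0, -0.348]
  ],
  "turn": [0, 0, 0, 0, 0, 0, 0, 0, 0, 0, 0, 0, 0, 0, 0, 0, 0, 0, 0, 0]
}}

```text
time_s: 11.32
ee_pos: [610.1, -46.0, 190.8]
ee_rot: [180.0, -0.0, 2.7]
force: [-0.6, 1.0, -0.1]
gripper_width: 17.6
gripper_force: 60.0
```

```bash
python3 - <<'E'
from h import *
f=cams.grab_frame("side");g=cams.grab_frame("wrist")
a=cv2.resize(f["color"][60:280,200:470],None,fx=1.6,fy=1.6,interpolation=cv2.INTER_CUBIC)
o=np.zeros((600,640,3),np.uint8);o[:240]=g["color"][:240];o[240:592,:432]=a;cv2.imwrite("pics/c4.png",o)
E
```

```text
(no output)
```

View pics/c4.png

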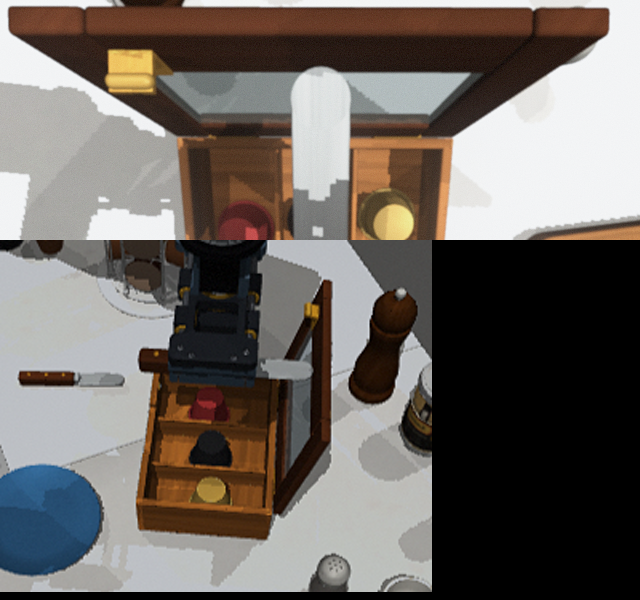

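The lid stands back past upright and the red capsule is in the left compartment. I'll nudge it a little more, back off and return the knife.

Call:
{"op": "step_arm", "data": {
  "linear": [
    [0.01, 0, 0],
    [0.02, 0, 0],
    [0.02, 0, 0],
    [0.02, 0, 0],
    [-0.1, 0, 0],
    [-0.3, 0, 0],
    [-0.48, 0, 0],
    [-0.58, 0.1, 0],
    [-0.56, 0.25, 0],
    [-0.5, 0.38, 0],
    [-0.4, 0.5, 0],
    [-0.3, 0.62, 0],
    [-0.26, 0.75, 0],
    [-0.22, 0.85, 0],
    [-0.2, 0.92, 0],
    [-0.18, 0.98, 0],
    [-0.18, 0.98, 0],
    [-0.18, 0.98, 0]
  ],
  "turn": [0, 0, 0, 0, 0, 0, 0, 0, -0.03, -0.06, -0.09, -0.12, -0.15, -0.18, -0.21, -0.24, -0.27, -0.3078]
}}

```text
time_s: 13.68
ee_pos: [570.1, -342.7, 190.6]
ee_rot: [180.0, 0.0, 110.4]
force: [-0.8, 0.8, -0.2]
gripper_width: 17.2
gripper_force: 60.0
```

```bash
python3 - <<'E'
from h import *
s=env.state();print(s["ee_pos"],s["ee_rot"])
c=(*s["ee_pos"],113.5)
for z in(60,36,35):print(plan((558.6,-362.4,z),113.5,c))
E
```

```text
[ 570.13518286 -342.71090607  190.64176182] [1.79981653e+02 1.89137331e-02 1.10350434e+02]
(array([-0.0449, -0.0614,  0.4355]), -0.0)
(array([-0.0449, -0.0614,  0.5155]), -0.0)
(array([-0.0449, -0.0614,  0.5188]), -0.0)
```

Call:
{"op": "step_arm", "data": {
  "linear": [
    [-0.045, -0.06, 0.15],
    [-0.045, -0.06, 0.3],
    [-0.045, -0.06, 0.43],
    [-0.045, -0.06, 0.49],
    [-0.045, -0.06, 0.505],
    [-0.045, -0.06, 0.515],
    [-0.045, -0.06, 0.515],
    [-0.045, -0.06, 0.515]
  ],
  "turn": [0, 0, 0, 0, 0, 0, 0, 0]
}}

```text
time_s: 14.68
ee_pos: [558.2, -361.4, 37.4]
ee_rot: [179.9, 0.1, 110.0]
force: [0.2, 1.1, -1.2]
gripper_width: 17.6
gripper_force: 60.0
```

Call:
{"op": "step_arm", "data": {
  "linear": [
    [0, 0, 0.005],
    [0, 0, 0.007],
    [0, 0, 0.007]
  ],
  "turn": [0, 0, 0]
}}

```text
time_s: 15.05
ee_pos: [557.8, -361.2, 34.6]
ee_rot: [180.0, 0.0, 110.0]
force: [-0.4, -0.7, 3.1]
gripper_width: 17.5
gripper_force: 60.0
```

Call:
{"op": "step_arm", "data": {
  "linear": [
    [0, 0, 0],
    [0, 0, 0],
    [0, 0, 0],
    [0, 0, 0]
  ],
  "turn": [0, 0, 0, 0],
  "fingers": -0.3
}}

```text
time_s: 15.55
ee_pos: [557.6, -361.1, 34.0]
ee_rot: [-180.0, -0.0, 110.0]
force: [-0.6, 0.7, -0.6]
gripper_width: 54.9
gripper_force: 0.0
```

Call:
{"op": "step_arm", "data": {
  "linear": [
    [0, 0, -0.1],
    [0, 0, -0.25],
    [0, 0, -0.45],
    [0, 0, -0.55],
    [0, 0, -0.55]
  ],
  "turn": [0, 0, 0, 0, 0]
}}

```text
time_s: 16.18
ee_pos: [558.8, -361.9, 202.3]
ee_rot: [179.8, 0.3, 110.0]
force: [-1.0, 0.4, -0.2]
gripper_width: 59.3
gripper_force: 0.0
```

```bash
python3 - <<'E'
from h import *
s=env.state();print(s["ee_pos"],s["ee_rot"])
f=cams.grab_frame("side");t=cams.grab_frame("top")
# red capsule: red blob in both views within caddy
P=[]
for g in(t,f):
    hsv=cv2.cvtColor(g["color"],cv2.COLOR_BGR2HSV)
    m=(((hsv[...,0]>168)|(hsv[...,0]<3))&(hsv[...,1]>130)&(hsv[...,2]>50)).astype(np.uint8)
    w=np.zeros_like(m)
    q=[world2pix(g,[x,y,30]) for x,y in((545,40),(672,40),(672,-10),(545,-10))]
    cv2.fillPoly(w,[np.int32(q)],1);m&=w
    n,l,st,c=cv2.connectedComponentsWithStats(m)
    for i in range(1,n):
        if st[i,4]>15:print(st[i],c[i],pix2world(g,*c[i],25).round(0))
a=cv2.resize(f["color"][100:260,260:400],(420,480),interpolation=cv2.INTER_CUBIC)
b=np.clip(t["color"][180:300,190:320]*1.7,0,255).astype(np.uint8);b=cv2.resize(b,(380,351),interpolation=cv2.INTER_CUBIC)
o=np.zeros((480,800,3),np.uint8);o[:,:420]=a;o[:351,420:]=b;cv2.imwrite("pics/c5.png",o)
E
```

```text
[ 558.8398301  -361.91455019  202.32412492] [179.78247246   0.30267339 110.02291114]
[217 233  17  17 176] [224.32386364 240.32386364] [607.  27.  25.]
[322 153  21  20 287] [332.70034843 162.55749129] [604.  24.  25.]
```

View pics/c5.png

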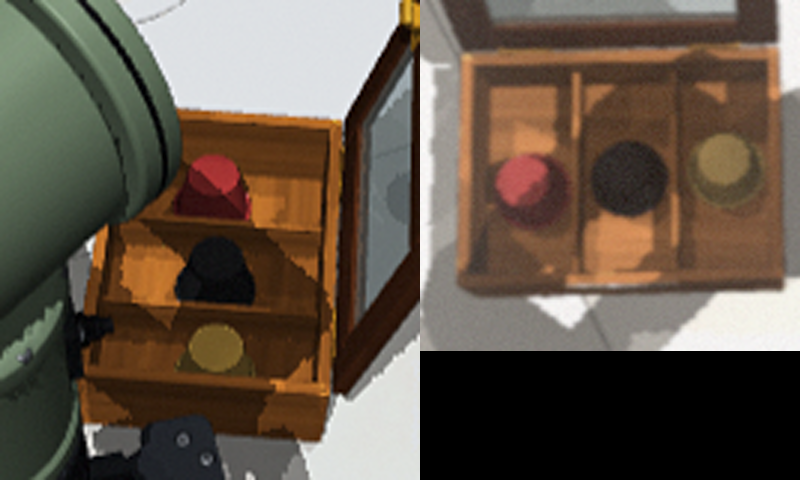

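```bash
python3 - <<'E'
from h import *
f=cams.grab_frame("side");t=cams.grab_frame("top")
p=tri(t,(224.9,240.6),f,(331,158.3));print(p,pix2world(t,224.9,240.6,45).round(),pix2world(f,331,158.3,45).round())
a=np.radians(2.7);ax=np.array([np.cos(a),np.sin(a)]);ay=np.array([-ax[1],ax[0]]);C=np.array([608,-46])
print("rim T",pix2world(t,190+(530-420)/2.923,180+190/2.923,10).round())
for q in(p[:2],pix2world(t,224.9,240.6,45)[:2],pix2world(f,331,158.3,45)[:2]):print(((q-C)@ax).round(1),((q-C)@ay).round(1))
# caddy inner back-left etc via lid hinge corner
s=env.state();c=(*s["ee_pos"],110.0)
W=lambda x,y:C+x*ax+y*ay
for p,y in(((450,-150,205),60),((*W(38,64),130),2.7)):print(p,plan(p,y,c))
E
```

```text
[601.  22.  43.] [602.  22.  45.] [600.  19.  45.]
rim T [600.  23.  10.]
-3.8 68.3
-2.7 68.1
-4.6 65.5
(450, -150, 205) (array([ 0.7812, -0.0943, -0.027 ]), 0.1389)
(np.float64(642.9430024031377), np.float64(19.7189971245325), 130) (array([1.0928, 0.7035, 0.223 ]), 0.2981)
```

Call:
{"op": "step_arm", "data": {
  "linear": [
    [0.15, -0.02, 0],
    [0.3, -0.04, 0],
    [0.45, -0.05, 0],
    [0.6, -0.06, 0],
    [0.75, -0.06, 0],
    [0.85, -0.06, 0],
    [0.95, -0.06, 0],
    [0.95, -0.03, 0],
    [0.95, 0, 0],
    [0.95, 0, 0],
    [0.95, 0, 0],
    [0.95, 0, 0]
  ],
  "turn": [0.03, 0.06, 0.085, 0.11, 0.14, 0.17, 0.2, 0.23, 0.26, 0.28, 0.298, 0.298],
  "fingers": 1,
  "force": 20
}}

```text
time_s: 17.88
ee_pos: [459.3, -93.2, 197.8]
ee_rot: [-180.0, 0.2, 2.8]
force: [0.3, 0.5, 0.2]
gripper_width: 0.4
gripper_force: 0.0
```

```bash
python3 - <<'E'
from h import *
a=np.radians(2.7);ax=np.array([np.cos(a),np.sin(a)]);ay=np.array([-ax[1],ax[0]]);C=np.array([608,-46])
s=env.state();c=(*s["ee_pos"],s["ee_rot"][2]);print(c)
W=lambda x,y:C+x*ax+y*ay
for x,z in((38,200),(38,100),(38,36),(20,36),(-15,130)):print(x,z,W(x,66),plan((*W(x,66),z),2.7,c))
E
```

```text
(np.float64(459.33767342271426), np.float64(-93.16767321069204), np.float64(197.77472149977817), np.float64(2.823305043619404))
38 200 [642.8487895   21.71677687] (array([ 0.6298, -0.3524, -0.0074]), np.float64(0.0003))
38 100 [642.8487895   21.71677687] (array([ 0.6298, -0.3524,  0.3259]), np.float64(0.0003))
38 36 [642.8487895   21.71677687] (array([ 0.6298, -0.3524,  0.5392]), np.float64(0.0003))
20 36 [624.86877175  20.86886076] (array([ 0.5698, -0.3525,  0.5392]), np.float64(0.0003))
-15 130 [589.90762613  19.22013499] (array([ 0.4532, -0.3527,  0.2259]), np.float64(0.0003))
```

Call:
{"op": "step_arm", "data": {
  "linear": [
    [0.15, -0.12, 0],
    [0.3, -0.25, 0],
    [0.45, -0.3524, 0],
    [0.6, -0.3524, 0],
    [0.63, -0.3524, 0.05],
    [0.63, -0.3524, 0.2],
    [0.63, -0.3524, 0.35],
    [0.63, -0.3524, 0.45],
    [0.63, -0.3524, 0.52],
    [0.63, -0.3524, 0.539],
    [0.63, -0.3524, 0.539]
  ],
  "turn": [0, 0, 0, 0, 0, 0, 0, 0, 0, 0, 0]
}}

```text
time_s: 19.25
ee_pos: [643.2, 21.0, 37.2]
ee_rot: [180.0, 0.1, 2.8]
force: [0.1, 0.6, 0.3]
gripper_width: 0.9
gripper_force: 0.0
```

Call:
{"op": "step_arm", "data": {
  "linear": [
    [-0.015, 0, 0],
    [-0.03, 0, 0],
    [-0.045, 0, 0],
    [-0.06, 0, 0],
    [-0.06, 0, 0]
  ],
  "turn": [0, 0, 0, 0, 0]
}}

```text
time_s: 19.88
ee_pos: [625.3, 20.4, 37.6]
ee_rot: [180.0, 0.0, 2.7]
force: [-1.1, -0.9, -0.1]
gripper_width: 0.3
gripper_force: 0.0
```

Call:
{"op": "step_arm", "data": {
  "linear": [
    [0.02, 0, 0],
    [0.02, 0, -0.1],
    [0, 0, -0.25],
    [-0.1, 0, -0.35],
    [-0.2, 0, -0.4],
    [-0.25, 0, -0.4],
    [-0.25, 0, -0.4]
  ],
  "turn": [0, 0, 0, 0, 0, 0, 0]
}}

```text
time_s: 20.75
ee_pos: [550.4, 16.8, 156.9]
ee_rot: [180.0, 0.0, 2.7]
force: [0.4, -0.4, 0.5]
gripper_width: 0.7
gripper_force: 0.0
```

```bash
python3 - <<'E'
from h import *
s=env.state();print(s["ee_pos"],s["ee_rot"])
g=cams.grab_frame("wrist");T=wristT(g,s);o=g["color"].copy()
a=np.radians(2.7);ax=np.array([np.cos(a),np.sin(a)]);ay=np.array([-ax[1],ax[0]]);C=np.array([608,-46])
hsv=cv2.cvtColor(o,cv2.COLOR_BGR2HSV)
m=(((hsv[...,0]>168)|(hsv[...,0]<3))&(hsv[...,1]>120)&(hsv[...,2]>50)).astype(np.uint8)
n,l,st,c=cv2.connectedComponentsWithStats(m)
for i in range(1,n):
    if st[i,4]>150:
        p=pix2world(g,*c[i],25,T)[:2];print(st[i],c[i],p.round(0),((p-C)@ax).round(1),((p-C)@ay).round(1))
p=C-15*ax+67*ay
for z in(8,45):
  q=world2pix(g,[*p,z],T);cv2.circle(o,tuple(int(b) for b in q),3,(0,255,0),-1)
f=cams.grab_frame("side");out=np.zeros((600,640,3),np.uint8);out[:360]=o[:360]
out[360:,:480]=cv2.resize(f["color"][80:240,240:560],(480,240));cv2.imwrite("pics/c6.png",out)
E
```

```text
[550.40432436  16.83900264 156.93869359] [1.79995706e+02 3.50779223e-02 2.74215760e+00]
[ 285  154   64   63 2488] [317.31953376 186.25482315] [588.  21.] -16.9 67.8
```

View pics/c6.png

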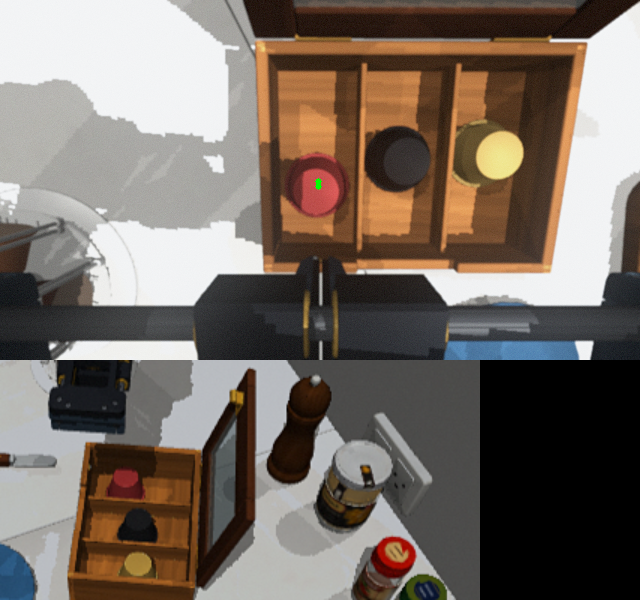

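Call:
{"op": "step_arm", "data": {
  "linear": [
    [0.03, 0, 0],
    [0.06, 0, 0],
    [0.09, 0, 0],
    [0.127, -0.006, 0],
    [0.127, -0.006, 0],
    [0.127, -0.006, 0],
    [0.127, -0.006, 0],
    [0.127, -0.006, 0],
    [0.127, -0.006, 0],
    [0.127, -0.006, 0.1],
    [0.127, -0.006, 0.2],
    [0.127, -0.006, 0.3],
    [0.127, -0.006, 0.38],
    [0.127, -0.006, 0.423],
    [0.127, -0.006, 0.423]
  ],
  "turn": [-0.028, -0.056, -0.084, -0.112, -0.14, -0.168, -0.196, -0.224, -0.25, -0.25, -0.25, -0.25, -0.25, -0.25, -0.25],
  "fingers": -0.3
}}

```text
time_s: 22.72
ee_pos: [588.8, 20.5, 29.3]
ee_rot: [-179.9, 0.0, 92.7]
force: [-0.2, -0.1, 0.5]
gripper_width: 59.5
gripper_force: 0.0
```

Call:
{"op": "step_arm", "data": {
  "linear": [
    [0, 0, 0],
    [0, 0, 0],
    [0, 0, 0],
    [0, 0, 0]
  ],
  "turn": [0, 0, 0, 0],
  "fingers": 1,
  "force": 15
}}

```text
time_s: 23.22
ee_pos: [589.4, 20.5, 31.3]
ee_rot: [179.9, 0.0, 92.7]
force: [0.4, -0.4, 4.3]
gripper_width: 44.1
gripper_force: 14.8
```

Call:
{"op": "step_arm", "data": {
  "linear": [
    [0, 0, -0.04],
    [0, 0, -0.1],
    [0, 0, -0.25],
    [0, 0, -0.4],
    [0, 0, -0.4]
  ],
  "turn": [0, 0, 0, 0, 0]
}}

```text
time_s: 23.85
ee_pos: [591.3, 20.5, 155.3]
ee_rot: [179.5, 0.0, 92.7]
force: [-0.2, 0.3, -0.4]
gripper_width: 43.8
gripper_force: 14.4
```

```bash
python3 - <<'E'
from h import *
s=env.state();c=(*s["ee_pos"],s["ee_rot"][2]);print(c,s["gripper_width"],s["gripper_force"])
for z in(150,60,28):print(plan((421,-155.4,z),92.7,c))
E
```

```text
(np.float64(591.3304006024213), np.float64(20.545268736128946), np.float64(155.3232327377905), np.float64(92.74378289109384)) 43.80397368023335 14.446432109980378
(array([-0.5586, -0.5952,  0.0177]), np.float64(0.0001))
(array([-0.5586, -0.5952,  0.3177]), np.float64(0.0001))
(array([-0.5586, -0.5952,  0.4244]), np.float64(0.0001))
```

Call:
{"op": "step_arm", "data": {
  "linear": [
    [-0.12, -0.13, 0],
    [-0.25, -0.26, 0],
    [-0.37, -0.39, 0],
    [-0.49, -0.52, 0],
    [-0.557, -0.587, 0],
    [-0.557, -0.587, 0.1],
    [-0.557, -0.587, 0.22],
    [-0.557, -0.587, 0.32],
    [-0.557, -0.587, 0.38],
    [-0.557, -0.587, 0.4],
    [-0.557, -0.587, 0.405],
    [-0.557, -0.587, 0.405]
  ],
  "turn": [0, 0, 0, 0, 0, 0, 0, 0, 0, 0, 0, 0]
}}

```text
time_s: 25.35
ee_pos: [421.4, -155.0, 29.6]
ee_rot: [179.9, 0.0, 92.7]
force: [0.2, -0.0, -0.3]
gripper_width: 43.9
gripper_force: 14.4
```

Call:
{"op": "step_arm", "data": {
  "linear": [
    [0, 0, 0.004],
    [0, 0, 0.008],
    [0, 0, 0.008]
  ],
  "turn": [0, 0, 0]
}}

```text
time_s: 25.72
ee_pos: [421.5, -155.1, 28.1]
ee_rot: [179.9, 0.1, 92.7]
force: [-2.2, 1.1, 11.1]
gripper_width: 43.7
gripper_force: 15.9
```

In contact with the saucer (11 N upwards), so I'll release and rise.

Call:
{"op": "step_arm", "data": {
  "linear": [
    [0, 0, -0.004],
    [0, 0, -0.004],
    [0, 0, -0.004],
    [0, 0, -0.004]
  ],
  "turn": [0, 0, 0, 0],
  "fingers": -0.4
}}

```text
time_s: 26.22
ee_pos: [420.9, -154.9, 27.7]
ee_rot: [-180.0, -0.0, 92.7]
force: [0.1, 0.5, -0.2]
gripper_width: 63.9
gripper_force: 0.0
```

Call:
{"op": "step_arm", "data": {
  "linear": [
    [0, 0, -0.06],
    [0, 0, -0.15],
    [0, 0, -0.3],
    [0, 0, -0.45],
    [-0.15, -0.1, -0.5],
    [0.1, -0.2, -0.5],
    [0.25, -0.25, -0.5],
    [0.4, -0.25, -0.5],
    [0.4, -0.25, -0.5]
  ],
  "turn": [0, 0, 0, 0, 0, 0, 0, 0, 0]
}}

```text
time_s: 27.35
ee_pos: [339.5, -36.5, 177.8]
ee_rot: [180.0, -0.0, 93.0]
force: [0.5, -0.9, 0.2]
gripper_width: 63.9
gripper_force: 0.0
```

```bash
python3 - <<'E'
from h import *
s=env.state();print(s["ee_pos"])
f=cams.grab_frame("side");cv2.imwrite("pics/c7.png",f["color"])
E
```

```text
[339.45111471 -36.53665304 177.83272048]
```

View pics/c7.png

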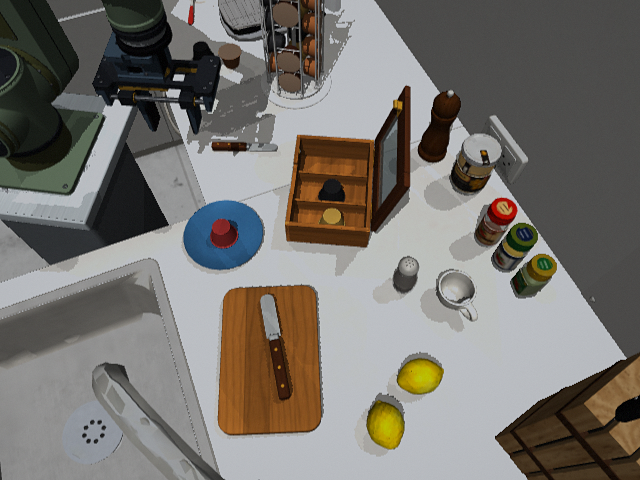

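The picture shows the whole goal state:
- Red capsule upright in the middle of the saucer (223,233).
- Knife on the board (275,348).
- Lid past upright (392,160).
- Black (331,188) and gold (332,217) capsules in the caddy.
- Salt untouched (406,273).

```bash
python3 -c "
from workcell import env
print(env.job_done())"
```

```text
the job is handed in; nothing more can be done
None
```

I handed the job in at about 27 s, with no verdict returned. In the last picture the lid was open past upright, the knife on the board, the red capsule upright mid-saucer, the other two capsules in the caddy and the salt shaker undisturbed.

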